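# Gauge the depth of a drilled anchor hole

## Task

Take the depth gauge out of its stand and lower it nose first into the narrow drilled hole of the concrete test block. Push it gently down against its stiff sliding collar until you feel the nose stand on the bottom of the hole, without leaning on it hard (about 25 N on the nose is too much). Leave the gauge standing there on its own with the collar lying on the face of the block, so that the collar marks the depth, and leave the other things on the bench alone.

Things in the scene. Friction and masses are not known exactly. Their poses are not given: they have to be found in the camera images.
- gauge: the depth gauge, 165 mm long, 0.27 kg with its collar, standing nose down in the stand. Origin at the end of the nose, z along its axis towards the grip. From the origin up: nose 6 mm across to 5 mm, cone widening to 12 mm across at 10 mm, steel shaft 12 mm across to 125 mm, round ribbed grip 24 mm across from 125 to 165 mm. Grip it there from above, firmly.
- gauge_tip (a point): the end of the nose, on the axis (the origin of the gauge)
- gauge_grip (a point): the middle of the gauge's grip, on its axis, 145 mm above the tip
- collar (a joint): the brass collar that slides on the gauge's shaft; 0 = its underside is 34 mm above the tip; grows in m as it moves up the shaft towards the grip, to 0.075. Nothing returns it: it stays where it is pushed. It takes a steady 6 N or so to slide it, with a short jolt as it breaks loose; that is more than the gauge weighs, so the gauge does not sink by itself once the collar has met the face of the block
- collar_face (a point): centre of the collar's flat underside, on the gauge's axis. The collar is 14 mm high, its lower flange 33 mm across and 4 mm thick, the rest 22 mm across
- test_block: fixed block of grey concrete, 100 (x) x 130 (y) x 100 mm high; origin at the centre of its underside. Two blind round holes in its top face: the narrow drilled one, 14 mm across, at x = -12, y = -34 mm of the block, and a wide cored one, 28 mm across, at x = 8, y = 34 mm (not used)
- hole_mouth (a point): centre of the mouth of the narrow hole, level with the block's top face (100 mm above the bench); its axes are the block's. The hole is upright and parallel with a flat hard bottom. Its depth is not known beforehand: somewhere from 55 to 80 mm, so the collar, which starts 34 to 42 mm above the tip, always meets the face first
- stand: fixed aluminium stand, 72x72x50 mm, origin at the centre of its underside; a loose upright socket 13.2 mm across and 30 mm deep in its middle holds the gauge, whose tip is then 20 mm above the bench. Behind block and stand runs a wall along y with a cable trunking whose face is at about x = 0.61: keep a wide gripper's long side along it
- tin_low: low closed steel sample tin, 67 mm across, 50 mm high; a bystander; origin at the centre of its underside
- tin_tall: white sample tin with a screw lid, 67 mm across, 78 mm high; a bystander; origin at the centre of its underside
- big_weight: steel scale weight with a knob, 49 mm across, 60 mm high; a bystander; origin at the centre of its underside
- scraper: scraper with a wooden handle lying flat, 197x60x25 mm; a bystander; origin at the centre of its underside
- small_weight: brass scale weight with a knob, 35 mm across, 46 mm high; a bystander; origin at the centre of its underside

How it is judged:
On the way, in this order (a step that is already met when the one before it is completed fails the run):
1. the gauge is lifted out of the stand, its tip more than 70 mm above the bench (height (world z) of gauge_tip above 0.07 m), for 0.1 s.
2. the nose is in the narrow hole, its tip more than 15 mm below the face (z of gauge_tip in the frame of hole_mouth below -0.015 m and horizontal distance between gauge_tip and hole_mouth below 0.006 m), for 0.1 s.
At the end, for the whole second after the job is handed in: the gauge stands released and at rest in the narrow hole, upright within 4 degrees, its nose resting on the bottom (it carries at least 0.8 N of the gauge's weight, tip more than 50 mm deep and within 6 mm of the hole's axis), and the collar's underside is within 2.5 mm of the block's face (z of gauge_tip in the frame of hole_mouth below -0.05 m and horizontal distance between gauge_tip and hole_mouth below 0.006 m and contact force between gauge_c0 and anything else above 0.8 N and z of collar_face in the frame of hole_mouth below 0.0025 m and angle between gauge's own z axis and vertical below 0.07 rad and linear speed of gauge below 0.01 m/s); the robot touches nothing.
It fails at once if the gauge's nose was pressed on something with more than 25 N (contact force between gauge_c0 and anything else above 25 N).
It fails at once if the gauge was tipped over (more than 35 degrees) (angle between gauge's own z axis and vertical above 0.6 rad).
It fails at once if a bystander was shoved more than 15 mm (distance of any of tin_low, tin_tall, big_weight, scraper, small_weight from where it was at the start of the episode above 0.015 m).
It also fails if it takes over 43 s, if anything falls off the work surface, if the arm or the gripper's body presses on something with over 40 N, if the wrist force passes 120 N, or if a joint passes its speed limit or range.

## Robot

A 6-joint arm with a two-finger parallel gripper is mounted at the origin on the work surface; the furniture and walls round the work are solid. World frame = base frame: x ahead of the robot, y to its left, z up, the work surface at z = 0. Lengths are in m, angles in rad, forces in N, time in s.
With the tool pointing down it reaches from about 0.35 to 0.875 m from the base axis. Payload 4.2 kg.
Tool frame: the origin (TCP) lies at the centre of the arm's flange, where the gripper is bolted on; the fingertips stand 173 mm ahead of it and the grasp point (between the pads) lies 155 mm ahead of it; z points along the fingers, y is the line along which they close (so a half turn about z gives the same grasp; the last joint's range is limited). The gripper opens to 85 mm and grips with 20 to 120 N. Pads are 22 mm wide; open, the fingers measure 114 mm over their backs; the gripper's body (76 mm by 85 mm) begins 54 mm behind the grasp point. The pads swing forward as they close: fully open they stand 13 mm farther back than shut.
Start: joints at [1.44, 0.385, 0.008, 0, -1.194, -0.259], TCP at [0.237, 0.578, 0.405] pointing down, gripper open.
Joint ranges: [-3.14, 3.14], [-1.21, 2.06], [-1.07, 1.41], [-3.16, 2.05], [-2.99, -0.16], [-3.1, 3.1]. Speed limits (rad/s): [2.79, 2.79, 3.14, 3.14, 3.14, 3.14].

## Interface

Orientations are given as a 3x3 rotation matrix whose columns are the frame's x, y, z axes.
In Python, from plant import arm gives the robot as it stands. The module is installed in compiled form; this text tells all that it offers.
- The arm moves only by the tool send_rows, never from a script. Its argument "deltas" is a list of rows, each an object with "dr": the turn, a rotation vector about the world's x, y, z in rad, a list of three; "offset": the shift along the world's x, y, z in m, a list of three; "gripper": the closure, from -1 (fully open) to 1 (shut), so that 0 is half open. In form: [{"dr": [wx, wy, wz], "offset": [dx, dy, dz], "gripper": gripper}, ...]. A call has 1 to 20 rows; each row is the pose to reach, as a shift and turn from the pose commanded when the call began; what a row does not reach only later rows make up. A row lasts 1/10 s, in which the tool goes at most 50 mm and 8.59 degrees, less where a joint would pass 70% of its speed; a pose out of reach is approached as far as the arm can. A call with a gripper value outside its range is refused whole. The fingers move at their own pace and stop on an object; "force" is the grip in N (left out, the last holds). Time passes only in rows, so rows that repeat a pose let the fingers close. It gives the time, the measured TCP pose, the force, the opening and the grip force at its end, in the units of the state.
- arm.state(): the state, without advancing time (a new reading comes with each control period).
- arm.snapshot(name): name is "scene" or "side" or "wrist"; returns the picture (480x640x3 uint8, red, green, blue); there is no depth.
- arm.get_calibration(name): a dict with "intrinsics" (3x3 intrinsics, pixels), "R" (3x3) and "t" (3): a world point X has camera coordinates R X + t. Camera axes: x right, y down, z forward; pixel columns grow to the right and rows downward; lengths in m; the calibration is good to about 2 mm. A picture is of the moment at which its call begins: read the wrist's pose just before it. get_calibration takes no time and is no camera call; for the wrist camera it gives the pose at the moment of the call.
- arm.job_done(): hands the job in; it is judged then, once.
Trained networks look in the newest picture that a camera, given by its name, has taken for a name from the list of things; names that differ only in an ending like _2 or _b are one class to them, and where a whole thing is asked for, a point or a joint stands for the part that bears it (a point fixed in the world has none). Each returns a list of dicts, best first, with "score" (0 to 1); they miss things now and then, are a little off and sometimes report something else, mostly with a low value. They report only what shows in the picture. A call takes as long as a camera call.
- arm.search_frame(camera, name): "at" ([x, y, z] in m, in the coordinates of the camera as it stood for that picture, good to about 4 mm: the middle of the surface that is visible of it).
- arm.cut_out(camera, name): "region" (480x640 bool, what is visible of it).
- arm.place_of(camera, name): "at" ([x, y, z] in m, in the coordinates of the camera as it stood for that picture, good to about 4 mm: a listed point, or the origin of a listed thing).
The state is a dict: "t": time; "qpos": joint angles; "joint_vel": joint speeds; "joint_efforts": joint torques, N m; "tool_pos": TCP position; "orientation": TCP orientation; "force": force on the tool from outside, world axes, zero at the start; "ft_torque": the same for the moment, N m; "gripper_width": finger opening in m; "grasp_force": force on a finger pad.
Only numpy, scipy, OpenCV 4.12 (cv2) and the standard library are available. Lean on these libraries where they do the work, as an engineer would, in place of code of your own. Each camera call takes 0.05 s, during which the arm holds its last target. There are 200 camera calls.

## Working session

There is one attempt and no reset: what is moved stays moved. The work goes in short steps, Python scripts to look and compute and a tool call to move; the robot and the scene stay as the last step left them, time stands still between calls to the robot, and variables do not carry over. Pictures are saved under pics/ and viewed, at most 10 in all, crops included, and the job is handed in when it is done.

Besides the shell and the picture viewer there is one more tool, called after "Call:" as a command line: name --argument value ..., lists and objects as JSON in quotes. send_rows: Moves the arm, as the interface text tells. Its arguments: {"type":"object","properties":{"deltas":{"type":"array","items":{"type":"object","properties":{"dr":{"type":"array","items":{"type":"number"}},"offset":{"type":"array","items":{"type":"number"}},"gripper":{"type":"number"}}}},"force":{"type":"number"}},"required":["deltas"]}

```bash
mkdir -p pics; cat > h.py <<'E'
import numpy as np, cv2
from plant import arm
def w(cam,p):
    c=arm.get_calibration(cam); return np.array(c["R"]).T@(np.array(p)-np.array(c["t"]))
def look(cam,names,save=None,fn="place_of"):
    im=arm.snapshot(cam)
    if save: cv2.imwrite("pics/"+save,im[:,:,::-1])
    for n in names:
        for d in getattr(arm,fn)(cam,n)[:2]:
            print(cam,n,round(d["score"],2),np.round(w(cam,d["at"]),4))
E
python3 - <<'E'
from h import *
s=arm.state(); print(s)
for c in("scene","side"):
    look(c,["gauge_tip","gauge_grip","hole_mouth","test_block","stand","collar_face"],c+"1.png")
E
```

```text
{'t': 0.0, 'qpos': array([ 1.43962005e+00,  3.85587420e-01,  6.61599630e-03, -4.90107762e-04,
       -1.19399285e+00, -2.58628208e-01]), 'joint_vel': array([ 3.48687447e-04, -9.20534016e-05,  1.67062416e-04,  8.50024101e-04,
       -1.90975810e-04, -5.64304428e-04]), 'joint_efforts': array([ 1.73116982e-04, -3.92287517e+01,  1.88400292e+01,  4.18625146e+00,
       -4.70544372e-03, -2.84542480e-06]), 'tool_pos': array([0.23737881, 0.57794996, 0.4036    ]), 'orientation': array([[ 9.24914686e-01, -3.80174016e-01, -7.35372341e-04],
       [-3.80174710e-01, -9.24912333e-01, -2.08967289e-03],
       [ 1.14284386e-04,  2.21233911e-03, -9.99997546e-01]]), 'force': array([-0.06157463, -0.16415558, -0.46202071]), 'ft_torque': array([ 0.0131478 , -0.0145184 , -0.04638467]), 'grasp_force': 0.0, 'gripper_width': 0.08571072892437685}
scene gauge_tip 0.6 [ 0.5145 -0.3886  0.0203]
scene gauge_tip 0.33 [ 0.5111 -0.3908  0.1641]
scene gauge_grip 0.97 [ 0.5103 -0.3914  0.1629]
scene hole_mouth 0.61 [0.4484 0.0055 0.1039]
scene hole_mouth 0.23 [0.5166 0.2326 0.0046]
scene test_block 0.71 [ 0.4671  0.038  -0.0014]
scene stand 0.69 [ 0.5129 -0.39   -0.004 ]
scene stand 0.69 [ 0.5109 -0.3907  0.1639]
scene collar_face 0.52 [ 0.5151 -0.3865  0.0569]
side gauge_tip 0.86 [ 0.515  -0.39    0.0201]
side gauge_tip 0.36 [0.5205 0.2282 0.0017]
side gauge_grip 0.59 [ 0.5197 -0.394   0.166 ]
side hole_mouth 0.92 [0.4525 0.0093 0.0997]
side test_block 0.8 [ 0.4663  0.0385 -0.0005]
side stand 0.89 [ 5.118e-01 -3.860e-01 -4.000e-04]
side collar_face 0.5 [0.4119 0.1721 0.0022]
side collar_face 0.48 [ 0.5149 -0.389   0.0554]
```

View pics/scene1.png

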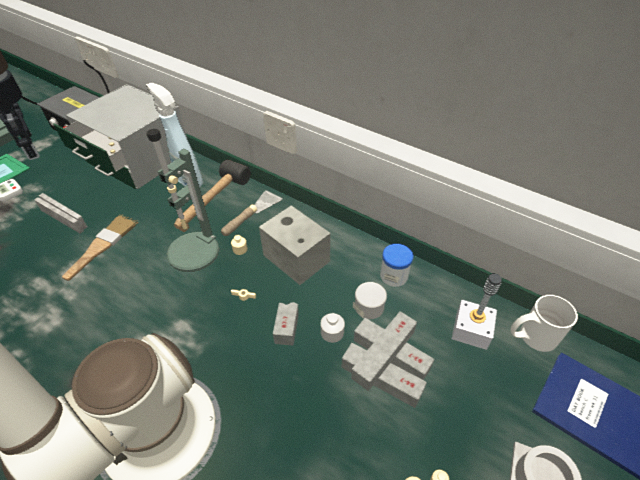

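View pics/side1.png

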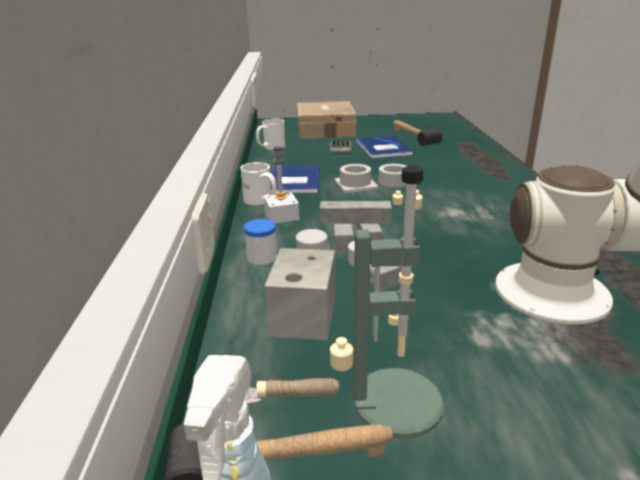

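Both pictures show the gauge upright in its stand (scene 490,290; side 279,170), the block with the narrow hole (scene 302,240; side 313,258), and a tall column stand near the start pose (scene base 193,250; side top 411,173).

```bash
python3 - <<'E'
from h import *
P=[]
for c in("scene","side"):
    k=arm.get_calibration(c); P.append(np.array(k["intrinsics"])@np.c_[k["R"],k["t"]])
for n,a,b in [("postbase",(193,250),(398,402)),("posttop",(153,133),(411,173)),("hole",(301,240),(313,258)),("wide",(287,222),(293.5,278))]:
    X=cv2.triangulatePoints(P[0],P[1],np.array(a,float),np.array(b,float))[:,0]; print(n,X[:3]/X[3])
E
```

```text
postbase [0.34151508 0.26154539 0.00510279]
posttop [0.34182188 0.26136673 0.34133279]
hole [0.44850408 0.00718397 0.09964542]
wide [0.48137675 0.06934728 0.09661496]
```

Call:
send_rows --deltas '[{"dr": [0, 0, 0], "offset": [0, 0, 0.05], "gripper": -1}, {"dr": [0, 0, 0], "offset": [0, 0, 0.1], "gripper": -1}, {"dr": [0, 0, 0], "offset": [0, 0, 0.15], "gripper": -1}, {"dr": [0, 0, 0], "offset": [0, 0, 0.19], "gripper": -1}, {"dr": [0, 0, 0.1], "offset": [0.01, -0.05, 0.19], "gripper": -1}, {"dr": [0, 0, 0.2], "offset": [0.03, -0.1, 0.19], "gripper": -1}, {"dr": [0, 0, 0.3], "offset": [0.05, -0.145, 0.19], "gripper": -1}, {"dr": [0, 0, 0.39], "offset": [0.07, -0.19, 0.19], "gripper": -1}, {"dr": [0, 0, 0.39], "offset": [0.09, -0.235, 0.19], "gripper": -1}, {"dr": [0, 0, 0.39], "offset": [0.11, -0.28, 0.19], "gripper": -1}, {"dr": [0, 0, 0.39], "offset": [0.13, -0.325, 0.19], "gripper": -1}, {"dr": [0, 0, 0.39], "offset": [0.15, -0.37, 0.19], "gripper": -1}, {"dr": [0, 0, 0.39], "offset": [0.17, -0.415, 0.19], "gripper": -1}, {"dr": [0, 0, 0.39], "offset": [0.19, -0.46, 0.19], "gripper": -1}, {"dr": [0, 0, 0.39], "offset": [0.2, -0.505, 0.18], "gripper": -1}, {"dr": [0, 0, 0.39], "offset": [0.213, -0.55, 0.16], "gripper": -1}, {"dr": [0, 0, 0.39], "offset": [0.213, -0.571, 0.12], "gripper": -1}, {"dr": [0, 0, 0.39], "offset": [0.213, -0.571, 0.08], "gripper": -1}, {"dr": [0, 0, 0.39], "offset": [0.213, -0.571, 0.06], "gripper": -1}, {"dr": [0, 0, 0.39], "offset": [0.213, -0.571, 0.06], "gripper": -1}]' --force 80

```text
t: 2.7
tool_pos: [0.4497, 0.0066, 0.4619]
orientation: [[1.0, -0.001, -0.007], [-0.001, -1.0, -0.002], [-0.007, 0.002, -1.0]]
force: [-0.5, -0.5, 1.6]
gripper_width: 0.0854
grasp_force: 0.0
```

```bash
python3 - <<'E'
from h import *
look("wrist",["hole_mouth","test_block"],"wr1.png")
print(arm.state()["tool_pos"],arm.get_calibration("wrist"))
E
```

```text
wrist hole_mouth 0.66 [0.451  0.0097 0.1083]
wrist test_block 0.91 [0.4749 0.043  0.0063]
[0.45091152 0.0073138  0.46641437] {'intrinsics': array([[418.72017232,   0.        , 317.09540436],
       [  0.        , 418.72017232, 246.49132518],
       [  0.        ,   0.        ,   1.        ]]), 'R': array([[ 1.47197476e-05, -9.99999690e-01, -7.87218667e-04],
       [-9.55106037e-01, -2.47283599e-04,  2.96264065e-01],
       [-2.96264168e-01,  7.47516369e-04, -9.55105745e-01]]), 't': array([0.00726505, 0.37484278, 0.57285815])}
```

View pics/wr1.png

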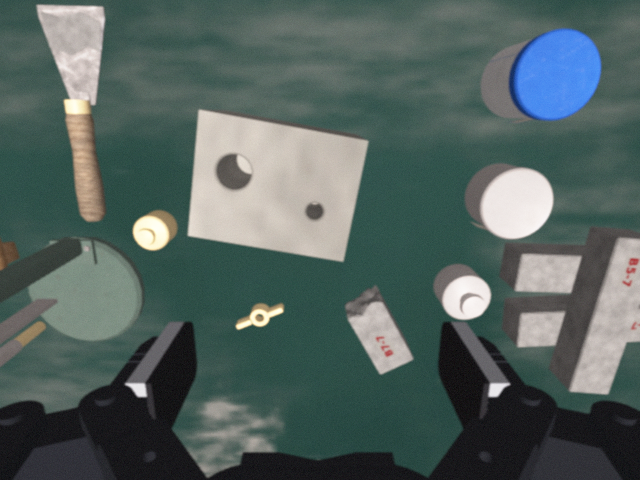

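The narrow hole is at (314.5, 211), the wide one at (235, 172), and the block corners at (199,110), (368,141), (344,262), (188,236). Projecting these onto z=0.1.

```bash
cat >> h.py <<'E'
def ray(cam,px,z,k=None):
    k=k or arm.get_calibration(cam); K,R,t=map(np.array,(k["intrinsics"],k["R"],k["t"]))
    d=R.T@np.linalg.inv(K)@np.array([*px,1.]); c=-R.T@t
    return c+d*(z-c[2])/d[2]
E
python3 - <<'E'
from h import *
im=cv2.imread("pics/wr1.png",0)
for (x,y,r) in [(314,211,16),(235,172,28)]:
    p=im[y-r:y+r,x-r:x+r]; m=(p<110).astype(np.uint8)
    M=cv2.moments(m,True); px=(x-r+M['m10']/M['m00'],y-r+M['m01']/M['m00']); print(px,M['m00'],ray("wrist",px,.1))
C=np.array([ray("wrist",p,.1) for p in [(199,110),(368,141),(344,262),(188,236)]]); print(C,C.mean(0))
E
```

```text
(314.19095477386935, 211.12060301507537) 199.0 [0.45380662 0.00957159 0.1       ]
(231.15311653116532, 172.9769647696477) 738.0 [0.48481561 0.07569989 0.1       ]
[[ 0.53254894  0.09734659  0.1       ]
 [ 0.509575   -0.03248171  0.1       ]
 [ 0.40968105 -0.01567976  0.1       ]
 [ 0.43261361  0.11487461  0.1       ]] [0.47110465 0.04101493 0.1       ]
```

Call:
send_rows --deltas '[{"dr": [0, 0, 0], "offset": [0.0, -0.045, 0.02], "gripper": -1}, {"dr": [0, 0, 0], "offset": [0.005, -0.09, 0.03], "gripper": -1}, {"dr": [0, 0, 0], "offset": [0.01, -0.135, 0.03], "gripper": -1}, {"dr": [0, 0, 0], "offset": [0.015, -0.18, 0.03], "gripper": -1}, {"dr": [0, 0, 0], "offset": [0.02, -0.225, 0.03], "gripper": -1}, {"dr": [0, 0, 0], "offset": [0.02, -0.27, 0.03], "gripper": -1}, {"dr": [0, 0, 0], "offset": [0.02, -0.315, 0.03], "gripper": -1}, {"dr": [0, 0, 0], "offset": [0.02, -0.36, 0.03], "gripper": -1}, {"dr": [0, 0, 0], "offset": [0.02, -0.397, 0.03], "gripper": -1}, {"dr": [0, 0, 0], "offset": [0.02, -0.397, 0.03], "gripper": -1}, {"dr": [0, 0, 0], "offset": [0.02, -0.397, 0.03], "gripper": -1}, {"dr": [0, 0, 0], "offset": [0.02, -0.397, 0.03], "gripper": -1}, {"dr": [0, 0, 0], "offset": [0.02, -0.397, 0.03], "gripper": -1}]'

```text
t: 4.15
tool_pos: [0.4707, -0.3887, 0.4958]
orientation: [[1.0, 0.002, 0.002], [0.002, -1.0, -0.001], [0.002, 0.001, -1.0]]
force: [0.1, 0.5, 0.4]
gripper_width: 0.0854
grasp_force: 0.0
```

```bash
python3 - <<'E'
from h import *
print(arm.state()["tool_pos"])
look("wrist",["gauge_grip","gauge_tip","collar_face","stand"],"wr2.png")
for n in ("gauge","stand"):
    for d in arm.cut_out("wrist",n)[:1]:
        ys,xs=np.where(d["region"]); print(n,d["score"],xs.min(),xs.max(),ys.min(),ys.max(),xs.mean(),ys.mean())
E
```

```text
[ 0.47067329 -0.38869045  0.49583324]
wrist gauge_grip 0.85 [ 0.5116 -0.3928  0.1661]
wrist gauge_grip 0.56 [ 0.5146 -0.3905  0.0175]
wrist gauge_tip 0.47 [ 0.4479 -0.1822  0.    ]
wrist collar_face 0.78 [ 0.5153 -0.3935  0.0557]
wrist stand 0.72 [ 0.5154 -0.3905  0.0039]
gauge 0.6 303 341 136 187 321.6178385416667 161.95638020833334
stand 0.84 274 361 106 195 316.6364783047427 146.26337033299697
```

View pics/wr2.png

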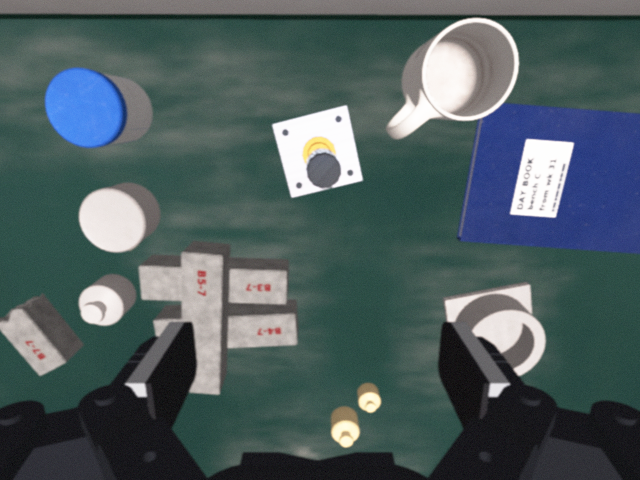

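Grip top circle is at (325,169), stand top corners at (273,124), (347,106), (362,180), (291,197); surroundings are lower than the fingers will go.

```bash
python3 - <<'E'
from h import *
print(ray("wrist",(324.5,169.5),.185), np.mean([ray("wrist",p,.05) for p in [(273,124),(347,106),(362,180),(291,197)]],0))
E
```

```text
[ 0.51305987 -0.39473097  0.185     ] [ 0.51261065 -0.39089312  0.05      ]
```

Call:
send_rows --deltas '[{"dr": [0, 0, 0], "offset": [0.042, -0.003, 0], "gripper": -1}, {"dr": [0, 0, 0], "offset": [0.042, -0.003, -0.03], "gripper": -1}, {"dr": [0, 0, 0], "offset": [0.042, -0.003, -0.06], "gripper": -1}, {"dr": [0, 0, 0], "offset": [0.042, -0.003, -0.09], "gripper": -1}, {"dr": [0, 0, 0], "offset": [0.042, -0.003, -0.12], "gripper": -1}, {"dr": [0, 0, 0], "offset": [0.042, -0.003, -0.15], "gripper": -1}, {"dr": [0, 0, 0], "offset": [0.042, -0.003, -0.17], "gripper": -1}, {"dr": [0, 0, 0], "offset": [0.042, -0.003, -0.178], "gripper": -1}, {"dr": [0, 0, 0], "offset": [0.042, -0.003, -0.178], "gripper": -1}, {"dr": [0, 0, 0], "offset": [0.042, -0.003, -0.178], "gripper": -1}, {"dr": [0, 0, 0], "offset": [0.042, -0.003, -0.178], "gripper": -1}]'

```text
t: 5.6
tool_pos: [0.5129, -0.3931, 0.3184]
orientation: [[1.0, 0.0, 0.003], [0.0, -1.0, -0.002], [0.003, 0.002, -1.0]]
force: [-0.2, -0.5, -0.7]
gripper_width: 0.0856
grasp_force: 0.0
```

```bash
python3 - <<'E'
from h import *
print(arm.state()["tool_pos"])
look("wrist",["gauge_grip"],"wr3.png")
E
```

```text
[ 0.51286053 -0.39310124  0.31844508]
wrist gauge_grip 0.84 [ 0.5101 -0.3934  0.1647]
```

View pics/wr3.png

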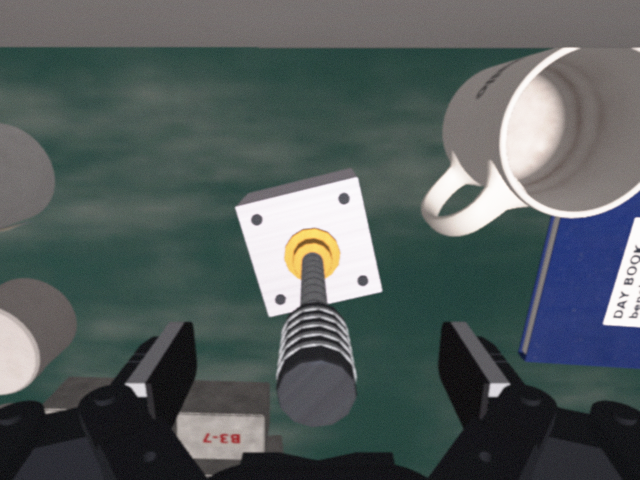

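The grip (top circle 317,386) stands centred between the pads. Closing.

Call:
send_rows --deltas '[{"dr": [0, 0, 0], "offset": [0, 0, 0], "gripper": 0}, {"dr": [0, 0, 0], "offset": [0, 0, 0], "gripper": 1}, {"dr": [0, 0, 0], "offset": [0, 0, 0], "gripper": 1}, {"dr": [0, 0, 0], "offset": [0, 0, 0], "gripper": 1}, {"dr": [0, 0, 0], "offset": [0, 0, 0], "gripper": 1}, {"dr": [0, 0, 0], "offset": [0, 0, 0], "gripper": 1}, {"dr": [0, 0, 0], "offset": [0, 0, 0], "gripper": 1}, {"dr": [0, 0, 0], "offset": [0, 0, 0], "gripper": 1}]' --force 90

```text
t: 6.5
tool_pos: [0.5125, -0.3924, 0.3169]
orientation: [[1.0, 0.0, -0.0], [0.0, -1.0, 0.001], [-0.0, -0.001, -1.0]]
force: [-0.9, 4.4, 4.2]
gripper_width: 0.0224
grasp_force: 87.9
```

```bash
python3 - <<'E'
from h import *
s=arm.state(); print(s["tool_pos"],s["force"],s["ft_torque"],ray("wrist",(317,386),.185))
E
```

```text
[ 0.51249772 -0.39242827  0.31692076] [-0.8763454   4.36550188  4.18042117] [1.8326713  0.00449028 0.06597548] [ 0.51602267 -0.3926438   0.185     ]
```

Call:
send_rows --deltas '[{"dr": [0, 0, 0], "offset": [0, 0, 0.01], "gripper": 1}, {"dr": [0, 0, 0], "offset": [0, 0, 0.02], "gripper": 1}, {"dr": [0, 0, 0], "offset": [0, 0, 0.03], "gripper": 1}, {"dr": [0, 0, 0], "offset": [0, 0, 0.045], "gripper": 1}, {"dr": [0, 0, 0], "offset": [0, 0, 0.07], "gripper": 1}, {"dr": [0, 0, 0], "offset": [0, 0, 0.1], "gripper": 1}, {"dr": [0, 0, 0], "offset": [0, 0, 0.13], "gripper": 1}, {"dr": [0, 0, 0], "offset": [0, 0, 0.15], "gripper": 1}, {"dr": [0, 0, 0], "offset": [0, 0, 0.15], "gripper": 1}, {"dr": [0, 0, 0], "offset": [0, 0, 0.15], "gripper": 1}, {"dr": [0, 0, 0], "offset": [0, 0, 0.15], "gripper": 1}]'

```text
t: 7.6
tool_pos: [0.5121, -0.3929, 0.4648]
orientation: [[1.0, -0.0, -0.003], [-0.0, -1.0, 0.002], [-0.003, -0.002, -1.0]]
force: [-0.4, -0.6, -3.5]
gripper_width: 0.0219
grasp_force: 88.3
```

```bash
python3 - <<'E'
from h import *
s=arm.state(); print(s["tool_pos"],s["force"],s["ft_torque"])
for c in("scene","side","wrist"): look(c,["gauge_tip","gauge_grip"],c+"4.png")
E
```

```text
[ 0.51214389 -0.39291349  0.46478827] [-0.35982281 -0.64293296 -3.5187479 ] [ 0.02198106  0.02719961 -0.04725197]
scene gauge_tip 0.84 [ 0.512  -0.3924  0.1707]
scene gauge_tip 0.19 [0.5153 0.2295 0.0104]
scene gauge_grip 0.72 [ 0.5079 -0.3941  0.3112]
side gauge_tip 0.68 [ 0.5133 -0.3902  0.1708]
side gauge_tip 0.54 [0.4138 0.1703 0.0013]
side gauge_grip 0.66 [0.522  0.2304 0.001 ]
side gauge_grip 0.54 [ 0.5171 -0.3951  0.3126]
wrist gauge_tip 0.43 [ 0.519  -0.3911  0.0034]
wrist gauge_grip 0.59 [ 0.5122 -0.3937  0.3167]
```

View pics/wrist4.png

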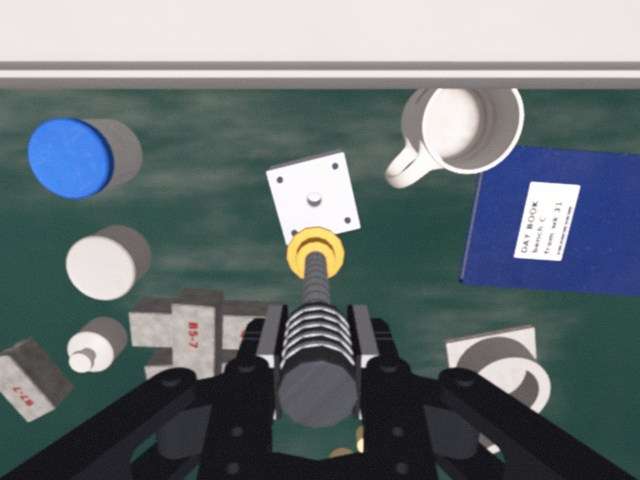

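The gauge hangs straight in the gripper (collar ring at 316,254). Carrying it over the hole.

Call:
send_rows --deltas '[{"dr": [0, 0, 0], "offset": [-0.005, 0.03, 0], "gripper": 1}, {"dr": [0, 0, 0], "offset": [-0.01, 0.07, 0], "gripper": 1}, {"dr": [0, 0, 0], "offset": [-0.015, 0.11, 0], "gripper": 1}, {"dr": [0, 0, 0], "offset": [-0.02, 0.15, 0], "gripper": 1}, {"dr": [0, 0, 0], "offset": [-0.03, 0.19, 0], "gripper": 1}, {"dr": [0, 0, 0], "offset": [-0.04, 0.23, 0], "gripper": 1}, {"dr": [0, 0, 0], "offset": [-0.045, 0.27, 0], "gripper": 1}, {"dr": [0, 0, 0], "offset": [-0.05, 0.31, 0], "gripper": 1}, {"dr": [0, 0, 0], "offset": [-0.055, 0.35, 0], "gripper": 1}, {"dr": [0, 0, 0], "offset": [-0.06, 0.38, 0], "gripper": 1}, {"dr": [0, 0, 0], "offset": [-0.06, 0.4, -0.02], "gripper": 1}, {"dr": [0, 0, 0], "offset": [-0.06, 0.4, -0.04], "gripper": 1}, {"dr": [0, 0, 0], "offset": [-0.06, 0.4, -0.045], "gripper": 1}, {"dr": [0, 0, 0], "offset": [-0.06, 0.4, -0.045], "gripper": 1}, {"dr": [0, 0, 0], "offset": [-0.06, 0.4, -0.045], "gripper": 1}]'

```text
t: 9.55
tool_pos: [0.4528, 0.0068, 0.4228]
orientation: [[1.0, -0.0, 0.002], [-0.0, -1.0, 0.0], [0.002, -0.0, -1.0]]
force: [0.1, 0.5, -2.6]
gripper_width: 0.0222
grasp_force: 88.5
```

```bash
python3 - <<'E'
from h import *
s=arm.state(); print(s["tool_pos"],s["force"],s["ft_torque"])
for c in("scene","side","wrist"): look(c,["gauge_tip","hole_mouth"],c+"5.png")
a=cv2.imread("pics/scene5.png")[170:290,240:360]; b=cv2.imread("pics/side5.png")[190:310,250:370]
cv2.imwrite("pics/c5.png",np.hstack([cv2.resize(v,(400,400),interpolation=cv2.INTER_CUBIC) for v in(a,b)]))
E
```

```text
[0.45283869 0.00677119 0.42277365] [ 0.14663826  0.45527623 -2.62122172] [-0.0128845  -0.01111879 -0.0001874 ]
scene gauge_tip 0.95 [0.4557 0.0048 0.125 ]
scene hole_mouth 0.95 [0.4498 0.0067 0.1035]
scene hole_mouth 0.45 [ 0.3452 -0.1454 -0.0023]
side gauge_tip 0.8 [0.4573 0.0095 0.1243]
side hole_mouth 0.93 [0.4515 0.0067 0.0973]
wrist hole_mouth 0.82 [0.4509 0.0046 0.1018]
```

View pics/c5.png

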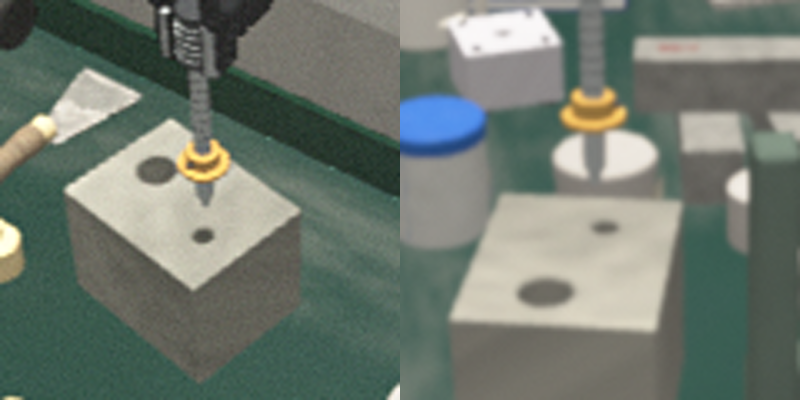

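Crop shows the tip in scene at (301.8,231.2) with hole (300.9,240.8), and in side tip (308.5,244.3) with hole (311.2,258.1). Triangulating.

```bash
cat >> h.py <<'E'
def tri(a,b):
    P=[]
    for c in("scene","side"):
        k=arm.get_calibration(c); P.append(np.array(k["intrinsics"])@np.c_[k["R"],k["t"]])
    X=cv2.triangulatePoints(P[0],P[1],np.array(a,float),np.array(b,float))[:,0]; return X[:3]/X[3]
E
python3 - <<'E'
from h import *
print(tri((301.8,231.2),(308.5,244.3)),tri((300.9,240.8),(311.2,258.1)))
print(ray("scene",(300.9,240.8),.1),ray("side",(311.2,258.1),.1),ray("scene",(301.8,231.2),.127),ray("side",(308.5,244.3),.127))
E
```

```text
[0.45424227 0.00612578 0.12566475] [0.45014893 0.00671993 0.09826613]
[0.44846142 0.00571979 0.1       ] [0.45045322 0.00953616 0.1       ] [0.45307589 0.00532157 0.127     ] [0.454367   0.00857853 0.127     ]
```

Call:
send_rows --deltas '[{"dr": [0, 0, 0], "offset": [-0.004, 0.0005, 0], "gripper": 1}, {"dr": [0, 0, 0], "offset": [-0.004, 0.0005, -0.01], "gripper": 1}, {"dr": [0, 0, 0], "offset": [-0.004, 0.0005, -0.02], "gripper": 1}, {"dr": [0, 0, 0], "offset": [-0.004, 0.0005, -0.02], "gripper": 1}, {"dr": [0, 0, 0], "offset": [-0.004, 0.0005, -0.02], "gripper": 1}]'

```text
t: 10.5
tool_pos: [0.4485, 0.0076, 0.4011]
orientation: [[1.0, 0.0, -0.001], [0.0, -1.0, -0.001], [-0.001, 0.001, -1.0]]
force: [0.0, 0.4, -2.2]
gripper_width: 0.0221
grasp_force: 88.5
```

```bash
python3 - <<'E'
from h import *
s=arm.state(); print(s["tool_pos"],s["force"],s["ft_torque"])
for c in("scene","side"): look(c,["gauge_tip","hole_mouth"],c+"6.png")
a=cv2.imread("pics/scene6.png")[210:260,275:325]; b=cv2.imread("pics/side6.png")[230:280,285:335]
cv2.imwrite("pics/c6.png",np.hstack([cv2.resize(v,(400,400),interpolation=cv2.INTER_CUBIC) for v in(a,b)]))
E
```

```text
[0.44850551 0.00761848 0.40114468] [ 0.00299497  0.43229579 -2.20061781] [-0.03247616 -0.03634083  0.00367831]
scene gauge_tip 0.78 [0.4484 0.006  0.1068]
scene hole_mouth 0.64 [0.4514 0.0096 0.1018]
side hole_mouth 0.94 [0.4492 0.0084 0.0964]
side hole_mouth 0.66 [0.4138 0.1727 0.0026]
```

View pics/c6.png

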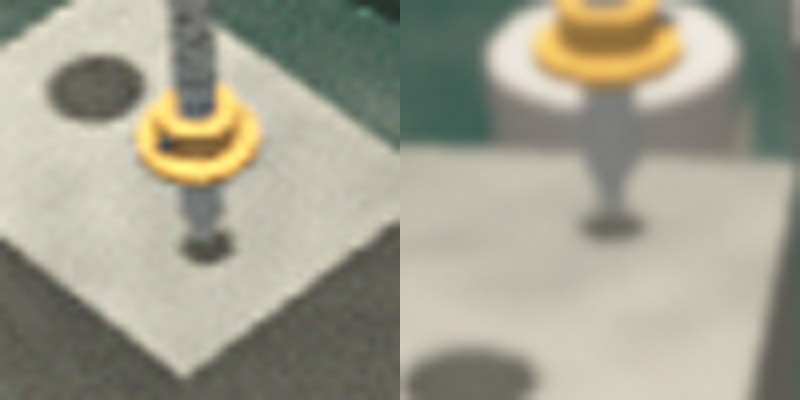

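The nose sits over the hole in both views (scene 301,241; side 311.5,258). Lowering slowly.

Call:
send_rows --deltas '[{"dr": [0, 0, 0], "offset": [0, 0, -0.002], "gripper": 1}, {"dr": [0, 0, 0], "offset": [0, 0, -0.004], "gripper": 1}, {"dr": [0, 0, 0], "offset": [0, 0, -0.006], "gripper": 1}, {"dr": [0, 0, 0], "offset": [0, 0, -0.008], "gripper": 1}, {"dr": [0, 0, 0], "offset": [0, 0, -0.008], "gripper": 1}]'

```text
t: 11.3
tool_pos: [0.4484, 0.0076, 0.3933]
orientation: [[1.0, 0.0, -0.001], [0.0, -1.0, -0.0], [-0.001, 0.0, -1.0]]
force: [0.6, -0.0, -3.5]
gripper_width: 0.0219
grasp_force: 88.5
```

```bash
python3 - <<'E'
from h import *
s=arm.state(); print(s["tool_pos"],s["force"],s["ft_torque"])
E
```

```text
[0.4483703  0.00757015 0.39328479] [ 0.64080405 -0.02330364 -3.48260566] [ 0.04167511 -0.0212053  -0.03364054]
```

Call:
send_rows --deltas '[{"dr": [0, 0, 0], "offset": [0, 0, -0.002], "gripper": 1}, {"dr": [0, 0, 0], "offset": [0, 0, -0.004], "gripper": 1}, {"dr": [0, 0, 0], "offset": [0, 0, -0.006], "gripper": 1}, {"dr": [0, 0, 0], "offset": [0, 0, -0.008], "gripper": 1}, {"dr": [0, 0, 0], "offset": [0, 0, -0.01], "gripper": 1}, {"dr": [0, 0, 0], "offset": [0, 0, -0.01], "gripper": 1}]'

```text
t: 11.9
tool_pos: [0.4484, 0.0076, 0.3834]
orientation: [[1.0, 0.0, -0.001], [0.0, -1.0, -0.0], [-0.001, 0.0, -1.0]]
force: [-0.1, 0.3, -2.0]
gripper_width: 0.0223
grasp_force: 88.5
```

```bash
python3 - <<'E'
from h import *
s=arm.state(); print(s["tool_pos"],s["force"],s["ft_torque"])
E
```

```text
[0.44838137 0.00758139 0.38335644] [-0.11020817  0.28756776 -2.00939991] [ 0.01401551 -0.00559378  0.01253795]
```

Call:
send_rows --deltas '[{"dr": [0, 0, 0], "offset": [0, 0, -0.003], "gripper": 1}, {"dr": [0, 0, 0], "offset": [0, 0, -0.006], "gripper": 1}, {"dr": [0, 0, 0], "offset": [0, 0, -0.009], "gripper": 1}, {"dr": [0, 0, 0], "offset": [0, 0, -0.012], "gripper": 1}, {"dr": [0, 0, 0], "offset": [0, 0, -0.015], "gripper": 1}, {"dr": [0, 0, 0], "offset": [0, 0, -0.017], "gripper": 1}, {"dr": [0, 0, 0], "offset": [0, 0, -0.017], "gripper": 1}]'

```text
t: 12.6
tool_pos: [0.4484, 0.0076, 0.3664]
orientation: [[1.0, 0.0, -0.001], [0.0, -1.0, -0.0], [-0.001, 0.0, -1.0]]
force: [0.1, -0.6, -2.2]
gripper_width: 0.0221
grasp_force: 88.5
```

```bash
python3 - <<'E'
from h import *
s=arm.state(); print(s["tool_pos"],s["force"],s["ft_torque"])
E
```

```text
[0.44839722 0.00756889 0.36635001] [ 0.08134189 -0.55360763 -2.21647559] [-0.04141958 -0.03019316 -0.03057568]
```

Call:
send_rows --deltas '[{"dr": [0, 0, 0], "offset": [0, 0, -0.002], "gripper": 1}, {"dr": [0, 0, 0], "offset": [0, 0, -0.004], "gripper": 1}, {"dr": [0, 0, 0], "offset": [0, 0, -0.006], "gripper": 1}, {"dr": [0, 0, 0], "offset": [0, 0, -0.008], "gripper": 1}, {"dr": [0, 0, 0], "offset": [0, 0, -0.01], "gripper": 1}, {"dr": [0, 0, 0], "offset": [0, 0, -0.012], "gripper": 1}, {"dr": [0, 0, 0], "offset": [0, 0, -0.014], "gripper": 1}, {"dr": [0, 0, 0], "offset": [0, 0, -0.016], "gripper": 1}, {"dr": [0, 0, 0], "offset": [0, 0, -0.018], "gripper": 1}, {"dr": [0, 0, 0], "offset": [0, 0, -0.02], "gripper": 1}]'

```text
t: 13.6
tool_pos: [0.4486, 0.0077, 0.3467]
orientation: [[1.0, 0.0, 0.001], [0.0, -1.0, 0.0], [0.001, -0.0, -1.0]]
force: [-0.6, 0.6, 3.8]
gripper_width: 0.0221
grasp_force: 88.7
```

```bash
python3 - <<'E'
from h import *
s=arm.state(); print(s["tool_pos"],s["force"],s["ft_torque"])
E
```

```text
[0.44863754 0.00769497 0.34665893] [-0.59475667  0.62164529  3.82514867] [0.28152461 0.22572343 0.0140117 ]
```

Call:
send_rows --deltas '[{"dr": [0, 0, 0], "offset": [0, 0, -0.001], "gripper": 1}, {"dr": [0, 0, 0], "offset": [0, 0, -0.002], "gripper": 1}, {"dr": [0, 0, 0], "offset": [0, 0, -0.0025], "gripper": 1}, {"dr": [0, 0, 0], "offset": [0, 0, -0.0025], "gripper": 1}, {"dr": [0, 0, 0], "offset": [0, 0, -0.0025], "gripper": 1}]'

```text
t: 14.1
tool_pos: [0.4485, 0.0077, 0.3442]
orientation: [[1.0, 0.0, 0.0], [0.0, -1.0, 0.0], [0.0, -0.0, -1.0]]
force: [0.5, 1.5, 2.1]
gripper_width: 0.0221
grasp_force: 88.7
```

Call:
send_rows --deltas '[{"dr": [0, 0, 0], "offset": [0, 0, -0.0005], "gripper": 1}, {"dr": [0, 0, 0], "offset": [0, 0, -0.001], "gripper": 1}, {"dr": [0, 0, 0], "offset": [0, 0, -0.001], "gripper": 1}]'

```text
t: 14.4
tool_pos: [0.4486, 0.0077, 0.3432]
orientation: [[1.0, 0.0, 0.0], [0.0, -1.0, 0.0], [0.0, -0.0, -1.0]]
force: [0.5, 1.2, 3.9]
gripper_width: 0.0223
grasp_force: 88.9
```

Call:
send_rows --deltas '[{"dr": [0, 0, 0], "offset": [0, 0, -0.0005], "gripper": 1}, {"dr": [0, 0, 0], "offset": [0, 0, -0.001], "gripper": 1}, {"dr": [0, 0, 0], "offset": [0, 0, -0.001], "gripper": 1}]'

```text
t: 14.7
tool_pos: [0.4486, 0.0077, 0.3422]
orientation: [[1.0, 0.0, 0.0], [0.0, -1.0, 0.0], [0.0, -0.0, -1.0]]
force: [-0.6, 1.5, 2.7]
gripper_width: 0.022
grasp_force: 89.0
```

Call:
send_rows --deltas '[{"dr": [0, 0, 0], "offset": [0, 0, -0.0005], "gripper": 1}, {"dr": [0, 0, 0], "offset": [0, 0, -0.001], "gripper": 1}, {"dr": [0, 0, 0], "offset": [0, 0, -0.001], "gripper": 1}]'

```text
t: 15.0
tool_pos: [0.4485, 0.0077, 0.3412]
orientation: [[1.0, 0.0, 0.0], [0.0, -1.0, 0.0], [0.0, -0.0, -1.0]]
force: [0.3, 2.8, 3.9]
gripper_width: 0.022
grasp_force: 89.1
```

Call:
send_rows --deltas '[{"dr": [0, 0, 0], "offset": [0, 0, -0.0005], "gripper": 1}, {"dr": [0, 0, 0], "offset": [0, 0, -0.001], "gripper": 1}, {"dr": [0, 0, 0], "offset": [0, 0, -0.001], "gripper": 1}]'

```text
t: 15.3
tool_pos: [0.4485, 0.0077, 0.3402]
orientation: [[1.0, 0.0, 0.0], [0.0, -1.0, 0.0], [0.0, -0.0, -1.0]]
force: [0.2, 2.0, 3.3]
gripper_width: 0.0224
grasp_force: 89.2
```

Call:
send_rows --deltas '[{"dr": [0, 0, 0], "offset": [0, 0, -0.0005], "gripper": 1}, {"dr": [0, 0, 0], "offset": [0, 0, -0.001], "gripper": 1}, {"dr": [0, 0, 0], "offset": [0, 0, -0.001], "gripper": 1}]'

```text
t: 15.6
tool_pos: [0.4485, 0.0077, 0.3391]
orientation: [[1.0, 0.0, 0.0], [0.0, -1.0, 0.0], [0.0, -0.0, -1.0]]
force: [0.6, 2.7, 3.0]
gripper_width: 0.0222
grasp_force: 89.3
```

Call:
send_rows --deltas '[{"dr": [0, 0, 0], "offset": [0, 0, -0.0005], "gripper": 1}, {"dr": [0, 0, 0], "offset": [0, 0, -0.001], "gripper": 1}, {"dr": [0, 0, 0], "offset": [0, 0, -0.001], "gripper": 1}]'

```text
t: 15.9
tool_pos: [0.4485, 0.0077, 0.3382]
orientation: [[1.0, 0.0, 0.0], [0.0, -1.0, 0.0], [0.0, -0.0, -1.0]]
force: [0.5, 2.8, 3.3]
gripper_width: 0.0219
grasp_force: 89.3
```

Call:
send_rows --deltas '[{"dr": [0, 0, 0], "offset": [0, 0, -0.0005], "gripper": 1}, {"dr": [0, 0, 0], "offset": [0, 0, -0.001], "gripper": 1}, {"dr": [0, 0, 0], "offset": [0, 0, -0.001], "gripper": 1}]'

```text
t: 16.2
tool_pos: [0.4485, 0.0076, 0.3372]
orientation: [[1.0, 0.0, 0.0], [0.0, -1.0, -0.0], [0.0, 0.0, -1.0]]
force: [-0.2, 2.6, 2.9]
gripper_width: 0.0223
grasp_force: 89.3
```

Call:
send_rows --deltas '[{"dr": [0, 0, 0], "offset": [0, 0, -0.0005], "gripper": 1}, {"dr": [0, 0, 0], "offset": [0, 0, -0.001], "gripper": 1}, {"dr": [0, 0, 0], "offset": [0, 0, -0.001], "gripper": 1}]'

```text
t: 16.5
tool_pos: [0.4485, 0.0076, 0.3361]
orientation: [[1.0, 0.0, 0.0], [0.0, -1.0, -0.0], [0.0, 0.0, -1.0]]
force: [0.6, 2.5, 2.3]
gripper_width: 0.022
grasp_force: 89.3
```

Call:
send_rows --deltas '[{"dr": [0, 0, 0], "offset": [0, 0, -0.0005], "gripper": 1}, {"dr": [0, 0, 0], "offset": [0, 0, -0.001], "gripper": 1}, {"dr": [0, 0, 0], "offset": [0, 0, -0.001], "gripper": 1}]'

```text
t: 16.8
tool_pos: [0.4485, 0.0076, 0.3356]
orientation: [[1.0, 0.0, 0.0], [0.0, -1.0, -0.0], [0.0, 0.0, -1.0]]
force: [-0.1, 2.9, 5.2]
gripper_width: 0.0222
grasp_force: 89.6
```

Call:
send_rows --deltas '[{"dr": [0, 0, 0], "offset": [0, 0, 0], "gripper": 1}, {"dr": [0, 0, 0], "offset": [0, 0, 0], "gripper": 1}]'

```text
t: 17.0
tool_pos: [0.4485, 0.0076, 0.3356]
orientation: [[1.0, 0.0, 0.0], [0.0, -1.0, -0.0], [0.0, 0.0, -1.0]]
force: [-0.1, 2.8, 6.3]
gripper_width: 0.0221
grasp_force: 89.6
```

Call:
send_rows --deltas '[{"dr": [0, 0, 0], "offset": [0, 0, -0.0005], "gripper": 1}, {"dr": [0, 0, 0], "offset": [0, 0, -0.0005], "gripper": 1}]'

```text
t: 17.2
tool_pos: [0.4486, 0.0076, 0.3356]
orientation: [[1.0, 0.001, 0.001], [0.001, -1.0, -0.0], [0.001, 0.0, -1.0]]
force: [-0.7, 2.1, 8.7]
gripper_width: 0.022
grasp_force: 89.9
```

Call:
send_rows --deltas '[{"dr": [0, 0, 0], "offset": [0, 0, 0], "gripper": 0}, {"dr": [0, 0, 0], "offset": [0, 0, 0], "gripper": -1}, {"dr": [0, 0, 0], "offset": [0, 0, 0], "gripper": -1}, {"dr": [0, 0, 0], "offset": [0, 0, 0], "gripper": -1}, {"dr": [0, 0, 0], "offset": [0, 0, 0], "gripper": -1}, {"dr": [0, 0, 0], "offset": [0, 0, 0], "gripper": -1}]'

```text
t: 17.8
tool_pos: [0.4484, 0.0075, 0.3346]
orientation: [[1.0, 0.0, -0.0], [0.0, -1.0, -0.0], [-0.0, 0.0, -1.0]]
force: [0.6, 0.2, -0.2]
gripper_width: 0.0851
grasp_force: 0.0
```

```bash
python3 - <<'E'
from h import *
s=arm.state(); print(s["tool_pos"],s["force"])
for c in("scene","side"): look(c,["gauge_grip","collar_face"],c+"7.png")
a=cv2.imread("pics/scene7.png")[170:290,240:360]; b=cv2.imread("pics/side7.png")[190:310,250:370]
cv2.imwrite("pics/c7.png",np.hstack([cv2.resize(v,(400,400),interpolation=cv2.INTER_CUBIC) for v in(a,b)]))
E
```

```text
[0.44840959 0.00754896 0.33457611] [ 0.60926219  0.22274747 -0.1534034 ]
scene gauge_grip 0.59 [0.4476 0.0085 0.1806]
scene collar_face 0.68 [0.4512 0.0133 0.0997]
side gauge_grip 0.85 [0.453  0.0015 0.1867]
side gauge_grip 0.33 [0.4157 0.1729 0.0022]
side collar_face 0.47 [0.4498 0.0107 0.1042]
```

View pics/c7.png

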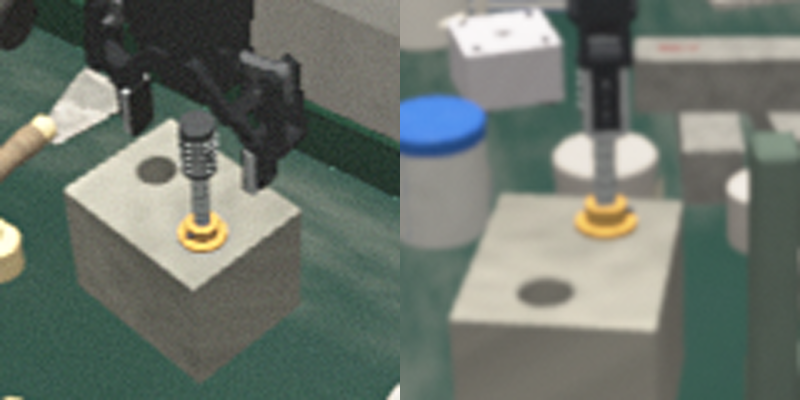

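The gauge stands upright and released, collar flat on the face. I'll raise, and confirm with a light press on the grip's top using closed fingers.

Call:
send_rows --deltas '[{"dr": [0, 0, 0], "offset": [0, 0, 0.01], "gripper": -1}, {"dr": [0, 0, 0], "offset": [0, 0, 0.03], "gripper": -1}, {"dr": [0, 0, 0], "offset": [0, 0, 0.06], "gripper": -1}, {"dr": [0, 0, 0], "offset": [0, 0, 0.08], "gripper": -1}, {"dr": [0, 0, 0], "offset": [0, 0, 0.08], "gripper": 0}, {"dr": [0, 0, 0], "offset": [0, 0, 0.08], "gripper": 1}, {"dr": [0, 0, 0], "offset": [0, 0, 0.08], "gripper": 1}, {"dr": [0, 0, 0], "offset": [0, 0, 0.08], "gripper": 1}, {"dr": [0, 0, 0], "offset": [0, 0, 0.08], "gripper": 1}, {"dr": [0, 0, 0], "offset": [0, 0, 0.08], "gripper": 1}, {"dr": [0, 0, 0], "offset": [0.001, 0, 0.065], "gripper": 1}, {"dr": [0, 0, 0], "offset": [0.001, 0, 0.055], "gripper": 1}, {"dr": [0, 0, 0], "offset": [0.001, 0, 0.05], "gripper": 1}, {"dr": [0, 0, 0], "offset": [0.001, 0, 0.047], "gripper": 1}, {"dr": [0, 0, 0], "offset": [0.001, 0, 0.047], "gripper": 1}, {"dr": [0, 0, 0], "offset": [0.001, 0, 0.047], "gripper": 1}]' --force 20

```text
t: 19.7
tool_pos: [0.4496, 0.0077, 0.382]
orientation: [[1.0, 0.0, 0.001], [0.0, -1.0, 0.0], [0.001, -0.0, -1.0]]
force: [1.3, 0.5, 1.1]
gripper_width: -0.0002
grasp_force: 0.0
```

Call:
send_rows --deltas '[{"dr": [0, 0, 0], "offset": [0, 0, -0.001], "gripper": 1}, {"dr": [0, 0, 0], "offset": [0, 0, -0.002], "gripper": 1}, {"dr": [0, 0, 0], "offset": [0, 0, -0.003], "gripper": 1}, {"dr": [0, 0, 0], "offset": [0, 0, -0.003], "gripper": 1}]'

```text
t: 20.1
tool_pos: [0.4494, 0.0076, 0.3786]
orientation: [[1.0, 0.0, -0.0], [0.0, -1.0, -0.0], [-0.0, 0.0, -1.0]]
force: [-0.2, 0.8, 0.7]
gripper_width: 0.0001
grasp_force: 0.0
```

Call:
send_rows --deltas '[{"dr": [0, 0, 0], "offset": [0, 0, -0.0005], "gripper": 1}, {"dr": [0, 0, 0], "offset": [0, 0, -0.001], "gripper": 1}, {"dr": [0, 0, 0], "offset": [0, 0, -0.001], "gripper": 1}]'

```text
t: 20.4
tool_pos: [0.4495, 0.0076, 0.3776]
orientation: [[1.0, 0.0, -0.0], [0.0, -1.0, -0.0], [-0.0, 0.0, -1.0]]
force: [-0.1, 0.1, 0.5]
gripper_width: 0.0
grasp_force: 0.0
```

Call:
send_rows --deltas '[{"dr": [0, 0, 0], "offset": [0, 0, -0.0005], "gripper": 1}, {"dr": [0, 0, 0], "offset": [0, 0, -0.001], "gripper": 1}, {"dr": [0, 0, 0], "offset": [0, 0, -0.001], "gripper": 1}]'

```text
t: 20.7
tool_pos: [0.4497, 0.0077, 0.3771]
orientation: [[1.0, 0.0, 0.001], [0.0, -1.0, 0.0], [0.001, -0.0, -1.0]]
force: [-0.7, 0.1, 2.6]
gripper_width: 0.0001
grasp_force: 1.2
```

Contact with the top as predicted (0.377). Two more half‑millimetre presses.

Call:
send_rows --deltas '[{"dr": [0, 0, 0], "offset": [0, 0, -0.0005], "gripper": 1}, {"dr": [0, 0, 0], "offset": [0, 0, -0.0005], "gripper": 1}]'

```text
t: 20.9
tool_pos: [0.4499, 0.0077, 0.3771]
orientation: [[1.0, 0.001, 0.002], [0.001, -1.0, 0.0], [0.002, -0.0, -1.0]]
force: [0.9, 0.7, 5.1]
gripper_width: -0.0
grasp_force: 2.6
```

Call:
send_rows --deltas '[{"dr": [0, 0, 0], "offset": [0, 0, -0.0005], "gripper": 1}, {"dr": [0, 0, 0], "offset": [0, 0, -0.0007], "gripper": 1}, {"dr": [0, 0, 0], "offset": [0, 0, -0.0007], "gripper": 1}]'

```text
t: 21.2
tool_pos: [0.4501, 0.0077, 0.377]
orientation: [[1.0, 0.001, 0.003], [0.001, -1.0, 0.0], [0.003, -0.0, -1.0]]
force: [-0.3, 0.8, 7.2]
gripper_width: -0.0002
grasp_force: 3.9
```

Call:
send_rows --deltas '[{"dr": [0, 0, 0], "offset": [0, 0, 0.002], "gripper": 1}, {"dr": [0, 0, 0], "offset": [0, 0, 0.01], "gripper": 1}, {"dr": [0, 0, 0], "offset": [0, 0, 0.04], "gripper": 1}, {"dr": [0, 0, 0], "offset": [0, 0, 0.08], "gripper": 1}, {"dr": [0, 0, 0], "offset": [0, 0, 0.1], "gripper": 1}, {"dr": [0, 0, 0], "offset": [0, 0, 0.1], "gripper": 1}, {"dr": [0, 0, 0], "offset": [0, 0, 0.1], "gripper": 1}, {"dr": [0, 0, 0], "offset": [0, 0, 0.1], "gripper": 1}]'

```text
t: 22.0
tool_pos: [0.4491, 0.0076, 0.4741]
orientation: [[1.0, -0.0, -0.003], [-0.0, -1.0, -0.001], [-0.003, 0.001, -1.0]]
force: [-0.3, -0.1, -0.3]
gripper_width: -0.0002
grasp_force: 0.0
```

```bash
python3 - <<'E'
from h import *
s=arm.state(); print(s["tool_pos"],s["force"])
for c in("scene","side"): look(c,["gauge_grip","collar_face"],c+"8.png")
a=cv2.imread("pics/scene8.png")[170:290,240:360]; b=cv2.imread("pics/side8.png")[170:290,250:370]
cv2.imwrite("pics/c8.png",np.hstack([cv2.resize(v,(400,400),interpolation=cv2.INTER_CUBIC) for v in(a,b)]))
E
```

```text
[0.44911606 0.00755623 0.47407101] [-0.29129809 -0.08297191 -0.32993031]
scene gauge_grip 0.64 [0.4436 0.0085 0.1834]
scene collar_face 0.53 [0.4503 0.0145 0.1031]
side gauge_grip 0.76 [0.4524 0.0042 0.1826]
side collar_face 0.75 [0.4502 0.0085 0.1013]
```

View pics/c8.png

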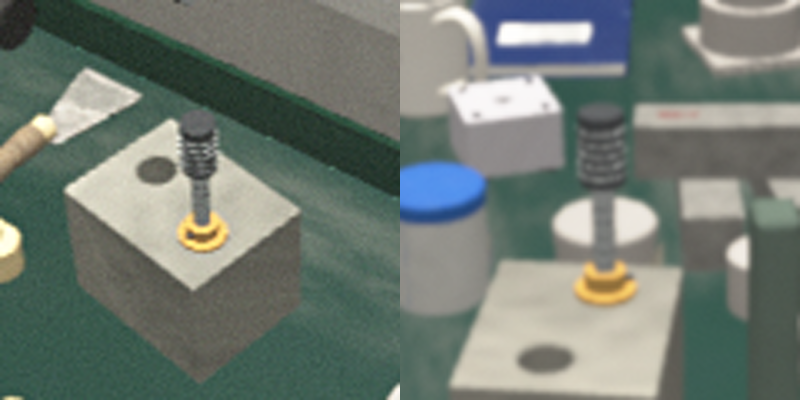

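The gauge stands free and upright with its collar lying on the block's face (scene about 300,240), and the gripper is clear.

```bash
python3 -c "
from plant import arm
print(arm.job_done())"
```

```text
the job is handed in; nothing more can be done
None
```

The gauge stands released and upright in the narrow hole, about 61 mm deep with its nose on the bottom and the collar on the block's face; the job was handed in at about 22 s, but the interface returned no verdict.

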